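# Unstack the sample pots onto their instruments

## Robot

A 6-joint arm with a two-finger parallel gripper is mounted at the origin on the work surface. World frame = base frame: x ahead of the robot, y to its left, z up, the work surface at z = 0. Lengths are in mm, angles in rad, forces in N, time in s.
With the tool pointing down it reaches from about 375 to 925 mm from the base axis. Payload 5.7 kg.
Tool frame: the origin (TCP) lies on the centre line of the jaws, within the pads' length; the fingertips stand env.tcp_to_tips ahead of it and the grasp point (between the pads) lies 11 mm behind it (env.tcp_to_tips is the distance from the TCP to the fingertips, in mm); x points along the fingers, y is the direction in which the jaws open and shut, and the axes are right-handed (so a half turn about x gives the same grasp; the last joint's range is limited). The gripper opens to 85 mm and grips with 20 to 120 N. Pads are 22 mm wide; open, the fingers measure 114 mm over their backs; the gripper's body (76 mm by 85 mm) begins 54 mm behind the grasp point. The pads swing forward as they close: fully open they stand 13 mm farther back than shut.
Start: joints at [-1.393, 0.359, 1.51, -0, 1.272, -0.115], TCP at [173.166, -574.437, 239.267] pointing down, gripper open.
Joint ranges: [-2.97, 2.97], [-1.01, 2.36], [0.21, 2.38], [-0.96, 4.11], [0.2, 2.71], [-2.98, 2.98]. Speed limits (rad/s): [2.39, 2.39, 3.14, 3.14, 3.14, 3.14].

## Interface

Orientations are given as [roll, pitch, yaw] about the fixed x, y, z axes, in that order (R = Rz(yaw) Ry(pitch) Rx(roll)).
In Python, from workcell import sensors, camera, order, finder, env gives the robot as it stands.
- The arm moves only by the shell command python3 -m crank 'ROWS' [OPENING] [FORCE]. ROWS is a JSON object of lists of equal length, an entry for each row: "travel": the shift along the tool's x, y, z in mm, a list of three; "dr": the turn, a rotation vector about the tool's x, y, z in degrees, a list of three. A call has 1 to 12 rows; each row shifts and turns the commanded pose from where the row before left it, along the tool's axes as they then stand; what a row does not reach is not made up. A row lasts 1/10 s, in which the tool goes at most 50 mm and 8.59 degrees, less where a joint would pass 70% of its speed; a pose out of reach is approached as far as the arm can. A call is refused whole if a number of a shift passes 50 or a number of a turn 8.59, either way. A call with a gripper value outside its range is refused whole. OPENING is the finger opening in mm, from 0 to 85.4, set as the call begins (- or left out, the last holds). The fingers move at their own pace and stop on an object; FORCE is the grip in N (left out, the last holds). Time passes only in rows, so rows that do not move let the fingers close. It gives the time, the measured TCP pose, the force and the opening at its end, in the units of the state.
- sensors.get_state(): the state, without advancing time (a new reading comes with each control period).
- camera(name): name is "side" or "top"; returns a dict with "color" (480x640x3 uint8, red, green, blue), "camera_matrix" (3x3 intrinsics, pixels), "k1" (the pictures are not rectified: a ray, as slopes to the right and down, at radius r is drawn at 1 + k1 r^2 times it, then the intrinsics apply), "rvec" (rotation vector, rad) and "tvec" (3), from world to camera coordinates, as OpenCV has them. Camera axes: x right, y down, z forward; pixel columns grow to the right and rows downward; lengths in mm; the calibration is good to about 2 mm. A picture is of the moment at which its call begins. There is no depth.
- order.finish_job(): hands the job in, once; it reports no verdict.
Trained networks look in a picture, given as the dict that the camera call returned (one of the last four; its "shot" number tells which), for a name from the list of things; names that differ only in an ending like _2 or _b are one class to them, and where a whole thing is asked for, a point or a joint stands for the part that bears it (a point fixed in the world has none). Each returns a list of dicts, best first, with "conf" (0 to 1); they miss things now and then, are a little off and sometimes report something else, mostly with a low value. They report only what shows in the picture. A call takes as long as a camera call.
- finder.spot_in(picture, query): "position" ([x, y, z] in mm, in world coordinates, good to about 4 mm: the middle of the surface that is visible of it).
- finder.outline_of(picture, query): "mask" (480x640 bool, what is visible of it).
- finder.pinpoint(picture, query): "position" ([x, y, z] in mm, in world coordinates, good to about 4 mm: a listed point, or the origin of a listed thing).
The state is a dict: "time": time; "joint_pos": joint angles; "dq": joint speeds; "joint_efforts": joint torques, N m; "position": TCP position; "orientation": TCP orientation; "ft_force": force on the tool from outside, world axes, zero at the start; "torque": the same for the moment, N m; "gripper_width": finger opening in mm.
Only numpy, scipy, OpenCV 4.12 (cv2) and the standard library are available. Lean on these libraries where they do the work, as an engineer would, in place of code of your own. Each camera call takes 0.05 s, during which the arm holds its last target.

## Task

The sample pots have been left piled in twos: take the piles apart and set each pot upright on the middle of its own instrument: the blue-lidded pot on the balance pan, the red-lidded one on the white stirrer plate, the yellow-lidded one on the black shaker platform and the green-lidded one on the copper cooling block. Lower each pot gently rather than dropping it, never let one tip over, and leave the amber bottle and the glass beaker where they stand.

Things in the scene. Friction and masses are not known exactly. Their poses are not given: they have to be found in the camera images.
- blue_pot_mid (a point): Large sample pot: white upright cylinder with a blue lid, 60 mm in diameter, 50 mm tall, smooth straight sides, flat lid flush with the sides, about 130 g. Stands on the worktop at the start with one of the two small pots on its lid. This point is its centre, half-way up (25 mm above its underside); z is up along its axis.
- red_pot_mid (a point): Large sample pot: white upright cylinder with a red lid, 60 mm in diameter, 50 mm tall, smooth straight sides, flat lid flush with the sides, about 130 g. Stands on the worktop at the start with one of the two small pots on its lid. This point is its centre, half-way up (25 mm above its underside); z is up along its axis.
- yellow_pot_mid (a point): Small sample pot: white upright cylinder with a yellow lid, 42 mm in diameter, 45 mm tall, smooth straight sides, flat lid flush with the sides, about 60 g. Stands on the lid of one of the two large pots at the start (either one). This point is its centre, half-way up (22.5 mm above its underside); z is up along its axis.
- green_pot_mid (a point): Small sample pot: white upright cylinder with a green lid, 42 mm in diameter, 45 mm tall, smooth straight sides, flat lid flush with the sides, about 60 g. Stands on the lid of one of the two large pots at the start (either one). This point is its centre, half-way up (22.5 mm above its underside); z is up along its axis.
- balance_pan (a point): Balance: low white housing with a green display and a square, flat, steel pan of 104 mm a side. This point is the centre of the pan's upper face, 50 mm above the worktop; the housing's top is at 40 mm. x points from its control strip to its back, z up. Fixed to the worktop; housing 150 mm (x) by 140 mm (y), centred 20 mm in -x from this point.
- stirrer_plate (a point): Magnetic stirrer: blue housing with one black knob and a round, flat, white ceramic plate 108 mm in diameter. This point is the centre of the plate's upper face, 62 mm above the worktop; the knob reaches 63 mm. x points from its control strip to its back, z up. Fixed to the worktop; housing 150 mm (x) by 140 mm (y), centred 20 mm in -x from this point.
- shaker_platform (a point): Shaker: grey housing with two orange knobs and a round, flat, black platform 108 mm in diameter (it stands still). This point is the centre of the platform's upper face, 70 mm above the worktop; the knobs reach 60 mm. x points from its control strip to its back, z up. Fixed to the worktop; housing 150 mm (x) by 140 mm (y), centred 20 mm in -x from this point.
- cooler_plate (a point): Cooling block: finned aluminium block with a flat, nearly square copper top, 108 by 112 mm, and a low black box in front. This point is the centre of the copper's upper face, 40 mm above the worktop; the black box reaches 26 mm. x points from its control strip to its back, z up. Fixed to the worktop; housing 150 mm (x) by 140 mm (y), centred 20 mm in -x from this point.
- amber_bottle_mid (a point): Small amber glass bottle with a black cap, 38 mm in diameter, 85 mm tall, loose, standing among the instruments; to be left alone. This point is its centre, half-way up; z is up.
- beaker_mid (a point): Empty glass beaker, 54 mm across the rim, 60 mm tall, loose, standing on the worktop; to be left alone. This point is its centre, half-way up; z is up.

How it is judged:
By the outcome, as a careful person would: the job done as asked, in the order asked, and still so for the second after the job is handed in, with the robot touching nothing.
It also fails if it takes over 120 s, if anything falls off the work surface, if the arm or the gripper's body presses on something with over 40 N, if the wrist force passes 120 N, or if a joint passes its speed limit or range.

## Working session

There is one attempt and no reset: what is moved stays moved. The work goes in short steps, Python scripts to look and compute and a shell command to move; the robot and the scene stay as the last step left them, time stands still between calls to the robot, and variables do not carry over. Pictures are saved under pics/ and viewed, and the job is handed in when it is done.

```bash
ls; mkdir -p pics; python3 - <<'E'
from workcell import sensors, camera, order, finder, env
import cv2
s=sensors.get_state(); print(s); print(env.tcp_to_tips)
for n in ("side","top"):
    p=camera(n); cv2.imwrite(f"pics/{n}0.png",p["color"][:,:,::-1]); print(n,p["camera_matrix"],p["k1"],p["rvec"],p["tvec"])
    for q in ["blue_pot_mid","red_pot_mid","yellow_pot_mid","green_pot_mid","balance_pan","stirrer_plate","shaker_platform","cooler_plate","amber_bottle_mid","beaker_mid"]:
        r=finder.pinpoint(p,q); print(q,[(x["position"],x["conf"]) for x in r[:2]])
E
```

```text
pics
{'time': 0.0, 'joint_pos': array([-1.39311633e+00,  3.59503869e-01,  1.51144393e+00,  3.06174381e-05,
        1.27249481e+00, -1.15072727e-01]), 'dq': array([ 0.00053196,  0.00117812, -0.00074663, -0.00061949,  0.00179532,
       -0.00125085]), 'joint_efforts': array([ 8.27804561e-04, -5.27612758e+01, -2.78614587e+01, -2.54472643e-04,
        1.30795033e-02,  7.26930729e-07]), 'position': array([ 173.0531182 , -573.80441981,  238.44987196]), 'orientation': array([-1.7016782 ,  1.56894614,  1.73265815]), 'ft_force': array([-0.2371016 ,  0.24680128, -0.37565295]), 'torque': array([-0.02851803,  0.0071203 ,  0.01509016]), 'gripper_width': 85.45351114461647}
8.0
side [[529.61426184   0.         317.2770661 ]
 [  0.         529.61426184 245.51830471]
 [  0.           0.           1.        ]] -0.06384825926269443 [ 0.24873242 -2.60229051  1.52813913] [ 477.43165735  133.85463087 1114.67308825]
blue_pot_mid [([457.9, -98.2, 24.7], 0.59)]
red_pot_mid [([443.9, 113.8, 25.4], 0.73)]
yellow_pot_mid [([441.8, 111.8, 70.1], 0.8)]
green_pot_mid [([686.9, -7.5, 41.9], 0.66), ([454.7, -99.3, 6
[... 383 characters left out ...]
773 235.37638351]
 [  0.           0.           1.        ]] -0.07122918591607176 [ 2.22311747 -2.20701244  0.08181729] [-22.95788057 485.4938784  974.01669552]
blue_pot_mid [([443.1, 111.2, 71.4], 0.72), ([455.7, -97.7, 24.7], 0.53)]
red_pot_mid [([446.9, 110.5, 25.7], 0.75)]
yellow_pot_mid [([443.1, 107.3, 69.7], 0.95)]
green_pot_mid [([458.2, -100.5, 75.0], 0.66)]
balance_pan [([472.5, -392.9, 52.2], 0.97)]
stirrer_plate [([619.6, -159.1, 60.2], 0.71)]
shaker_platform [([489.6, 405.7, 64.7], 0.65)]
cooler_plate [([645.6, 145.4, 39.7], 0.92), ([620.6, -157.2, 57.9], 0.55)]
amber_bottle_mid [([686.8, -6.7, 43.2], 0.75)]
beaker_mid [([301.5, 213.6, 31.0], 0.75), ([645.2, 142.5, 40.7], 0.18)]
```

View pics/side0.png

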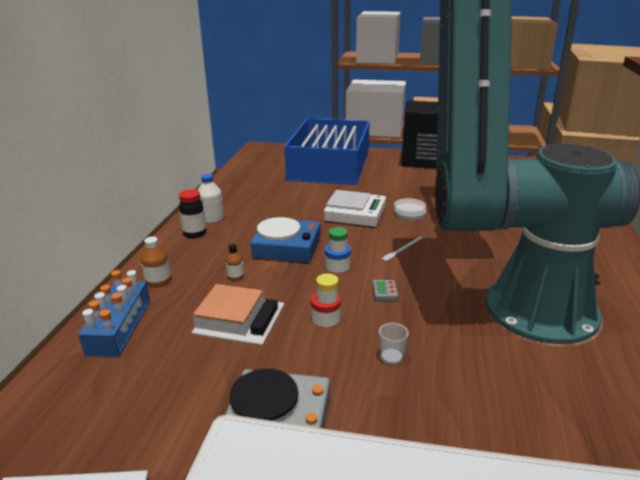

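View pics/top0.png

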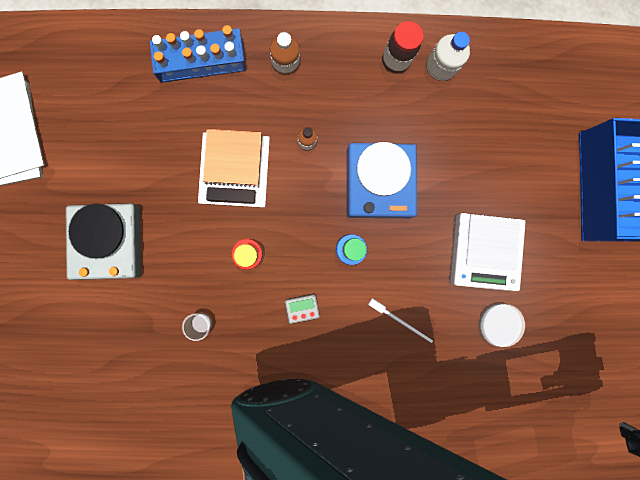

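The side view shows green on blue at about (338,250) and yellow on red at about (326,300). The top view agrees, with lids at (353,250) and (247,254). Next I'll triangulate accurately from both views.

```bash
cat > h.py <<'E'
from workcell import sensors, camera, order, finder, env
import cv2, numpy as np
from scipy.optimize import least_squares
from scipy.spatial.transform import Rotation as Ro
def proj(p,X):
    R=cv2.Rodrigues(np.array(p["rvec"],float))[0]; c=np.atleast_2d(X)@R.T+np.array(p["tvec"]).ravel()
    s=c[:,:2]/c[:,2:]; s=s*(1+p["k1"]*(s**2).sum(1,keepdims=True)); K=p["camera_matrix"]
    return s*[K[0,0],K[1,1]]+[K[0,2],K[1,2]]
def cyl(d,h,z0=None):
    a=np.linspace(0,2*np.pi,60,endpoint=False); c=np.c_[np.cos(a)*d/2,np.sin(a)*d/2]
    return np.vstack([np.c_[c,np.full(60,z)] for z in ((-h/2,h/2) if h else (0,))])
def hullstats(uv):
    h=cv2.convexHull(uv.astype(np.float32)); m=cv2.moments(h); return np.array([m['m10']/m['m00'],m['m01']/m['m00']]),m['m00']
def mstats(m):
    n,l,st,ce=cv2.connectedComponentsWithStats(m.astype(np.uint8)); k=1+np.argmax(st[1:,4]); return ce[k],st[k,4]
def fit(ps,ms,pts,x0):
    cs=[mstats(m) for m in ms]
    f=lambda x: np.concatenate([hullstats(proj(p,pts+x))[0]-c[0] for p,c in zip(ps,cs)])
    r=least_squares(f,x0,diff_step=1e-3)
    return r.x.round(1), np.abs(r.fun).max().round(2), [(int(c[1]),int(hullstats(proj(p,pts+r.x))[1])) for p,c in zip(ps,cs)]
def move(px):pass
E
cat > m.py <<'E'
from h import *
s=sensors.get_state(); print(Ro.from_euler('xyz',s["orientation"]).as_matrix().round(3))
ps=[camera("side"),camera("top")]
for q,d,h,x0 in [("green_pot_mid",42,45,(457,-100,72)),("yellow_pot_mid",42,45,(443,110,72)),("blue_pot_mid",60,50,(457,-98,25)),("red_pot_mid",60,50,(445,112,25))]:
    ms=[]
    for p in ps:
        u=proj(p,np.array(x0))[0]; best=None
        for r in finder.outline_of(p,q):
            c,a=mstats(r["mask"])
            if np.hypot(*(c-u))<15: best=r["mask"];break
        ms.append(best)
    if any(m is None for m in ms): print(q,"missing");continue
    print(q,fit(ps,ms,cyl(d,h),x0))
sq=lambda a,b: np.array([[a/2,b/2,0],[a/2,-b/2,0],[-a/2,-b/2,0],[-a/2,b/2,0]])
for q,pts,x0,rng in [("stirrer",cyl(108,0),(618,-157,61),"w"),("shaker",cyl(108,0),(488,408,70),"k"),("cooler",sq(108,112),(645,147,38),"c")]:
    ms=[]
    for p in ps:
        hsv=cv2.cvtColor(p["color"],cv2.COLOR_RGB2HSV); H,S,V=[hsv[...,i].astype(int) for i in range(3)]
        m={"w":(S<50)&(V>150),"k":(V<60),"c":(H<20)&(S>80)&(V>150)}[rng]
        roi=cv2.fillConvexPoly(np.zeros((480,640),np.uint8),cv2.convexHull((proj(p,pts*1.25+np.array(x0))).astype(np.int32)),1)>0
        ms.append(m&roi)
    print(q,fit(ps,ms,pts,x0))
E
python3 m.py
```

```text
[[-0.     0.289 -0.957]
 [ 0.    -0.957 -0.289]
 [-1.    -0.    -0.   ]]
green_pot_mid (array([ 456.4, -100.8,   71.4]), np.float64(0.29), [(380, 417), (402, 423)])
yellow_pot_mid (array([443.6, 108.7,  71.9]), np.float64(0.16), [(566, 577), (413, 423)])
blue_pot_mid (array([458.2, -85.9,  25.2]), np.float64(0.96), [(542, 712), (282, 747)])
red_pot_mid (array([450.8, 105.8,  10.4]), np.float64(1.21), [(699, 950), (312, 733)])
stirrer (array([ 619.4, -161.9,   60.1]), np.float64(0.13), [(711, 652), (2260, 2243)])
shaker (array([489.4, 406. ,  64.8]), np.float64(0.09), [(2726, 2702), (2313, 2324)])
cooler (array([647. , 142. ,  37.3]), np.float64(0.89), [(1710, 1627), (3057, 2892)])
```

```bash
cat > ov.py <<'E'
from h import *
ps=[camera("side"),camera("top")]
def rect(a,b,th):
    t=np.linspace(-1,1,30); P=np.vstack([np.c_[t*a/2,0*t+b/2],np.c_[0*t+a/2,-t*b/2],np.c_[-t*a/2,0*t-b/2],np.c_[0*t-a/2,t*b/2]])
    c,s=np.cos(th),np.sin(th); return np.c_[P@np.array([[c,s],[-s,c]]),np.zeros(len(P))]
T=[("st",cyl(108,0),(619,-159,62)),("sh",cyl(108,0),(489,407,70)),("co",rect(108,112,0),(645,146,40)),("ba",rect(104,104,0),(474,-390,50))]
for p,n in zip(ps,("side","top")):
    tiles=[]
    for q,pts,x0 in T:
        im=p["color"][:,:,::-1].copy(); u=proj(p,np.array(x0))[0].astype(int); w,h=50,38
        x,y=u[0]-w,u[1]-h; big=cv2.resize(im[y:y+2*h,x:x+2*w],(400,304),interpolation=cv2.INTER_CUBIC)
        for v in proj(p,pts+np.array(x0))[::2]: cv2.circle(big,tuple(((v+.5-[x,y])*4).astype(int)),1,(255,0,255),-1)
        tiles.append(big)
    cv2.imwrite(f"pics/ov_{n}.png",cv2.resize(np.vstack([np.hstack(tiles[:2]),np.hstack(tiles[2:])])[:600],(800,600)))
E
python3 ov.py
```

```text
(no output)
```

View pics/ov_top.png

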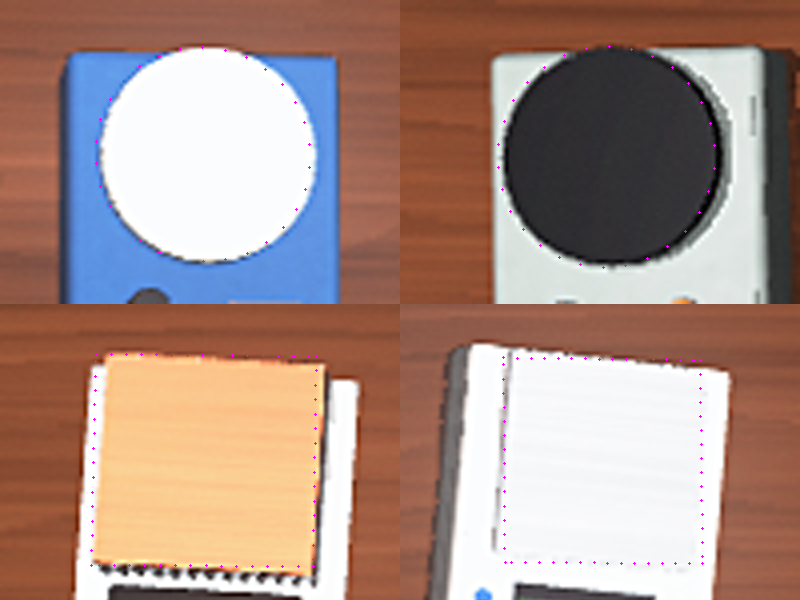

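View pics/ov_side.png

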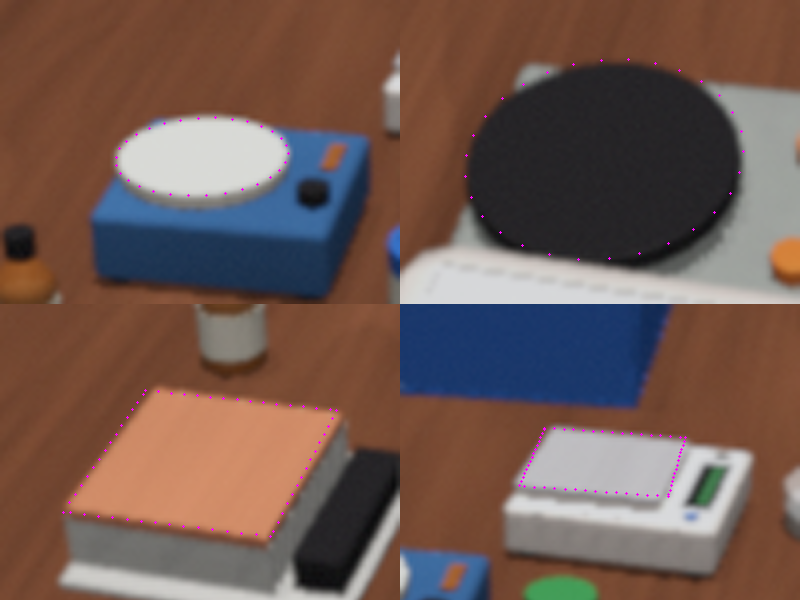

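```bash
python3 -m crank '{"travel":[[0,0,0],[0,0,0],[0,-39,-23],[0,-39,-23],[0,-39,-23],[0,-39,-23],[0,-39,-23],[0,-39,-23],[0,-39,-23],[0,-39,-23],[0,-39,-23],[0,-39,-23]],"dr":[[8.4,0,0],[8.4,0,0],[0,0,0],[0,0,0],[0,0,0],[0,0,0],[0,0,0],[0,0,0],[0,0,0],[0,0,0],[0,0,0],[0,0,0]]}' 85 40
cat > st.py <<'E'
import sys
from h import *
s=sensors.get_state(); p=s["position"]; R=Ro.from_euler('xyz',s["orientation"]).as_matrix()
print("t",round(s["time"],2),p.round(1),"w",s["gripper_width"].__round__(1),"F",s["ft_force"].round(1)); print(R.round(3).tolist())
if len(sys.argv)>3: print("tool delta",(R.T@(np.array(sys.argv[1:4],float)-p)).round(1))
E
python3 st.py 456.4 -100.8 110
```

```text
time: 2.9
position: [404.1, -182.9, 239.6]
orientation: [2.648, 1.57, -0.495]
ft_force: [1.3, 0.3, -0.2]
gripper_width: 84.9
t 2.9 [ 404.1 -182.9  239.6] w 84.9 F [ 1.3  0.3 -0.2]
[[0.001, -0.001, -1.0], [-0.0, -1.0, 0.001], [-1.0, 0.0, -0.001]]
tool delta [129.6 -82.2 -52.2]
```

```bash
python3 -m crank '{"travel":[[0,-27,-17],[0,-27,-17],[0,-27,-17],[30,0,0],[30,0,0],[20,0,0],[0,0,0],[0,0,0]],"dr":[[0,0,0],[0,0,0],[0,0,0],[0,0,0],[0,0,0],[0,0,0],[0,0,0],[0,0,0]]}' 85 40
python3 - <<'E'
from h import *
p=camera("side"); cv2.imwrite("pics/g1.png",p["color"][:,:,::-1])
E
python3 st.py 456.4 -100.8 69
```

```text
time: 3.7
position: [454.4, -103.6, 159.6]
orientation: [-0.561, 1.57, 2.58]
ft_force: [-0.1, -0.4, 0.2]
gripper_width: 85.3
t 3.75 [ 455.1 -103.9  160.2] w 85.2 F [ 0.4 -0.4  0.1]
[[0.001, -0.001, -1.0], [-0.0, -1.0, 0.001], [-1.0, 0.0, -0.001]]
tool delta [91.2 -3.1 -1.2]
```

View pics/g1.png

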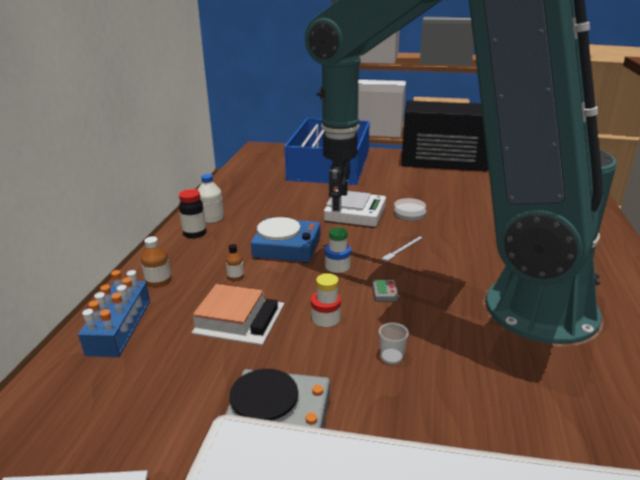

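The gripper is above the green lid, with its tips at about (337,205). I'll descend and close.

```bash
python3 -m crank '{"travel":[[20,-3,-1],[20,0,0],[20,0,0],[15,0,0],[10,0,0],[5,0,0],[0,0,0]],"dr":[[0,0,0],[0,0,0],[0,0,0],[0,0,0],[0,0,0],[0,0,0],[0,0,0]]}' 85 40
python3 -m crank '{"travel":[[0,0,0],[0,0,0],[0,0,0],[0,0,0],[0,0,0],[0,0,0],[0,0,0],[0,0,0]],"dr":[[0,0,0],[0,0,0],[0,0,0],[0,0,0],[0,0,0],[0,0,0],[0,0,0],[0,0,0]]}' 30 40
python3 st.py
```

```text
time: 4.45
position: [455.7, -100.7, 69.5]
orientation: [3.021, 1.57, -0.121]
ft_force: [-0.3, 0.1, 0.6]
gripper_width: 85.1
time: 5.25
position: [455.8, -100.6, 70.0]
orientation: [2.928, 1.57, -0.214]
ft_force: [-0.4, 0.5, 4.9]
gripper_width: 41.0
t 5.25 [ 455.8 -100.6   70. ] w 41.0 F [-0.4  0.5  4.9]
[[0.001, -0.0, -1.0], [-0.0, -1.0, 0.0], [-1.0, 0.0, -0.001]]
```

```bash
python3 -m crank '{"travel":[[-5,0,0],[-15,0,0],[-25,0,0],[-25,0,0],[-10,0,0],[0,0,0]],"dr":[[0,0,0],[0,0,0],[0,0,0],[0,0,0],[0,0,0],[0,0,0]]}' 30 40
python3 -m crank '{"travel":[[0,-10,-8],[0,-20,-16],[0,-30,-22],[0,-30,-24],[0,-30,-24],[0,-30,-23],[0,-30,-23],[0,-30,-23],[0,-20,-16],[0,-16,-11],[0,0,0],[0,0,0]],"dr":[[0,0,0],[0,0,0],[0,0,0],[0,0,0],[0,0,0],[0,0,0],[0,0,0],[0,0,0],[0,0,0],[0,0,0],[0,0,0],[0,0,0]]}' 30 40
python3 - <<'E'
from h import *
for n in ("side","top"):
  p=camera(n); cv2.imwrite(f"pics/g2{n}.png",p["color"][:,:,::-1])
E
python3 st.py 645.5 145.5 60
```

```text
time: 5.85
position: [456.4, -100.9, 150.7]
orientation: [2.799, 1.567, -0.343]
ft_force: [-0.6, 0.6, -0.8]
gripper_width: 41.1
time: 7.05
position: [644.3, 146.0, 147.4]
orientation: [0.152, 1.567, -2.989]
ft_force: [-0.5, 0.5, 0.1]
gripper_width: 41.1
t 7.15 [644.2 144.9 148.2] w 41.1 F [ 0.5 -0.7 -1.8]
[[-0.003, -0.001, -1.0], [-0.0, -1.0, 0.001], [-1.0, 0.0, 0.003]]
tool delta [88.2 -0.6 -1.5]
```

View pics/g2side.png

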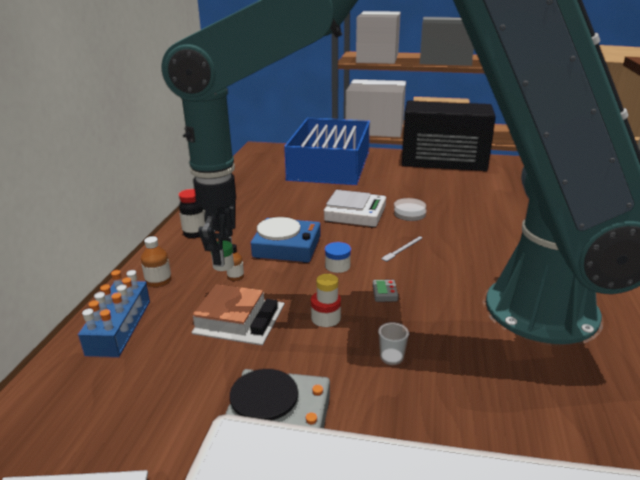

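```bash
python3 -m crank '{"travel":[[15,0,-1],[25,0,0],[20,0,0],[12,0,0],[8,0,0],[4,0,0],[0,0,0],[0,0,0]],"dr":[[0,0,0],[0,0,0],[0,0,0],[0,0,0],[0,0,0],[0,0,0],[0,0,0],[0,0,0]]}' 30 40
python3 st.py
python3 -m crank '{"travel":[[1,0,0],[1,0,0],[0,0,0]],"dr":[[0,0,0],[0,0,0],[0,0,0]]}' 30 40
python3 st.py
```

```text
time: 7.95
position: [647.1, 145.4, 66.1]
orientation: [-2.937, 1.569, 0.204]
ft_force: [-0.4, -0.2, -0.5]
gripper_width: 40.9
t 7.95 [647.1 145.4  66.1] w 40.9 F [-0.4 -0.2 -0.5]
[[0.001, -0.0, -1.0], [0.0, -1.0, 0.0], [-1.0, -0.0, -0.001]]
time: 8.25
position: [646.6, 145.5, 63.6]
orientation: [-2.852, 1.57, 0.289]
ft_force: [-0.0, -0.1, -0.9]
gripper_width: 41.4
t 8.25 [646.6 145.5  63.6] w 41.4 F [-0.  -0.1 -0.9]
[[0.0, -0.0, -1.0], [0.0, -1.0, 0.0], [-1.0, -0.0, -0.0]]
```

```bash
python3 -m crank '{"travel":[[1,0,0],[1,0,0],[0,0,0]],"dr":[[0,0,0],[0,0,0],[0,0,0]]}'
python3 -m crank '{"travel":[[1,0,0],[0,0,0]],"dr":[[0,0,0],[0,0,0]]}'
python3 -m crank '{"travel":[[1,0,0],[0,0,0]],"dr":[[0,0,0],[0,0,0]]}'
```

```text
time: 8.55
position: [646.3, 145.4, 61.1]
orientation: [-0.116, 1.57, 3.025]
ft_force: [-0.4, -0.3, -0.5]
gripper_width: 41.0
time: 8.75
position: [646.4, 145.4, 60.2]
orientation: [-0.288, 1.571, 2.854]
ft_force: [-0.4, 0.1, -0.8]
gripper_width: 41.0
time: 8.95
position: [646.4, 145.4, 60.1]
orientation: [-2.3, 1.571, 0.842]
ft_force: [-2.7, 0.3, 4.8]
gripper_width: 41.2
```

Contact came at TCP z = 60, as predicted. I'll release and retreat, then measure blue.

```bash
python3 -m crank '{"travel":[[0,0,0],[0,0,0],[0,0,0],[0,0,0],[0,0,0],[0,0,0]],"dr":[[0,0,0],[0,0,0],[0,0,0],[0,0,0],[0,0,0],[0,0,0]]}' 60 40
python3 -m crank '{"travel":[[-5,0,0],[-15,0,0],[-30,0,0],[-30,0,0],[-20,0,0],[0,30,0],[0,30,30],[0,30,30],[0,30,30],[0,0,0]],"dr":[[0,0,0],[0,0,0],[0,0,0],[0,0,0],[0,0,0],[0,0,0],[0,0,0],[0,0,0],[0,0,0],[0,0,0]]}' 85 40
cat > big.py <<'E'
from h import *
import sys
tag=sys.argv[1]
ps=[camera("side"),camera("top")]
for p,n in zip(ps,("side","top")): cv2.imwrite(f"pics/{tag}{n}.png",p["color"][:,:,::-1])
D={"b":("blue_pot_mid",60,50,(457,-98,25)),"r":("red_pot_mid",60,50,(446,111,25)),"y":("yellow_pot_mid",42,45,(444,109,72)),"g":("green_pot_mid",42,45,(646,146,62)),
"B":("blue_pot_mid",60,50,(474,-390,75)),"R":("red_pot_mid",60,50,(619,-159,87)),"Y":("yellow_pot_mid",42,45,(489,406,92))}
for k in sys.argv[2]:
    q,d,h,x0=D[k]; ms=[]
    for p in ps:
        u=proj(p,np.array(x0))[0]; b=None
        for r in finder.outline_of(p,q):
            c,a=mstats(r["mask"])
            if np.hypot(*(c-u))<15: b=r["mask"];break
        ms.append(b)
    print(q, fit(ps,ms,cyl(d,h),x0) if all(m is not None for m in ms) else ["miss" if m is None else "ok" for m in ms])
    for p in ps: print("   ",[(r["position"],r["conf"]) for r in finder.pinpoint(p,q)[:2]])
E
python3 big.py m1 bg; python3 st.py
```

```text
time: 9.55
position: [646.5, 145.4, 59.3]
orientation: [-0.819, 1.571, 2.322]
ft_force: [1.0, 0.2, -0.3]
gripper_width: 59.8
time: 10.55
position: [551.9, 22.9, 160.1]
orientation: [0.244, 1.567, -2.9]
ft_force: [-0.1, 0.0, 0.1]
gripper_width: 85.4
blue_pot_mid (array([ 457.9, -110.7,   18.3]), np.float64(0.15), [(672, 684), (501, 750)])
    [([459.8, -96.6, 24.4], 0.75)]
    [([453.1, -97.9, 26.0], 0.7), ([495.4, 407.9, 70.0], 0.31)]
green_pot_mid ['ok', 'miss']
    [([645.2, 145.9, 62.9], 0.94)]
    []
t 11.05 [556.9  25.9 159.2] w 85.1 F [ 0.   0.1 -0.1]
[[0.0, 0.0, -1.0], [0.0, -1.0, -0.0], [-1.0, -0.0, -0.0]]
```

View pics/m1top.png

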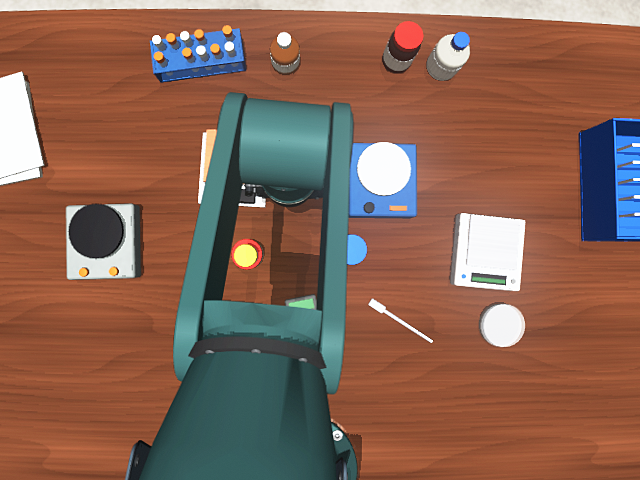

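View pics/m1side.png

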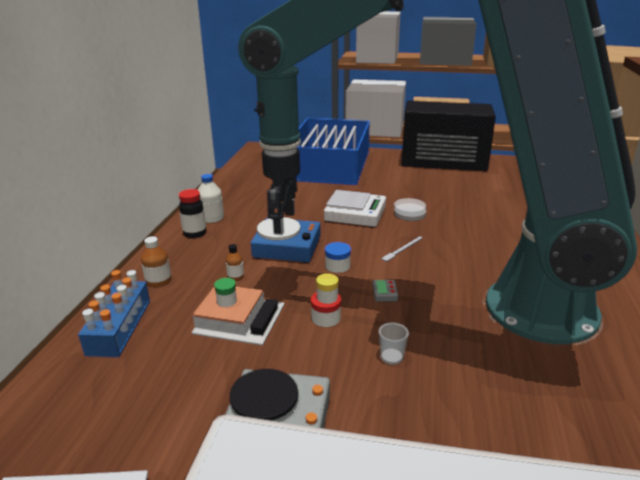

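Green stands mid-copper at about (226,293). Blue's lid is half hidden from the top camera, so I'll fit blue from the side view at the worktop height.

```bash
python3 - <<'E'
from h import *
p=camera("side")
for q,z,x0 in (("blue_pot_mid",25,(457,-98)),):
    for r in finder.outline_of(p,q)[:1]:
        c,a=mstats(r["mask"]); f=lambda x: hullstats(proj(p,cyl(60,50)+[x[0],x[1],z]))[0]-c
        s=least_squares(f,x0,diff_step=1e-3); print(q,s.x,a,r["conf"])
E
python3 st.py 457.5 -98 110
```

```text
blue_pot_mid [456.07063584 -95.35960293] 657 0.9
t 11.15 [556.6  25.7 159.2] w 85.4 F [-0.2  0.7  0.2]
[[-0.0, 0.0, -1.0], [0.0, -1.0, -0.0], [-1.0, -0.0, 0.0]]
tool delta [ 49.2 123.7  99.1]
```

```bash
python3 -m crank '{"travel":[[0,25,20],[0,33,27],[0,35,28],[0,20,16],[10,10,8],[20,0,0],[20,0,0],[0,0,0],[0,0,0]],"dr":[[0,0,0],[0,0,0],[0,0,0],[0,0,0],[0,0,0],[0,0,0],[0,0,0],[0,0,0],[0,0,0]]}' 85 40
python3 - <<'E'
from h import *
for n in ("side","top"):
  p=camera(n); cv2.imwrite(f"pics/b1{n}.png",p["color"][:,:,::-1])
E
python3 st.py 457 -97.5 26
```

```text
time: 12.05
position: [457.4, -97.1, 108.9]
orientation: [-0.533, 1.569, 2.608]
ft_force: [-0.0, 0.3, 0.5]
gripper_width: 85.0
t 12.15 [458.2 -97.4 109.8] w 85.2 F [-0.6 -0.5 -0.4]
[[0.001, 0.0, -1.0], [-0.0, -1.0, -0.0], [-1.0, 0.0, -0.001]]
tool delta [83.8  0.   1.3]
```

View pics/b1side.png

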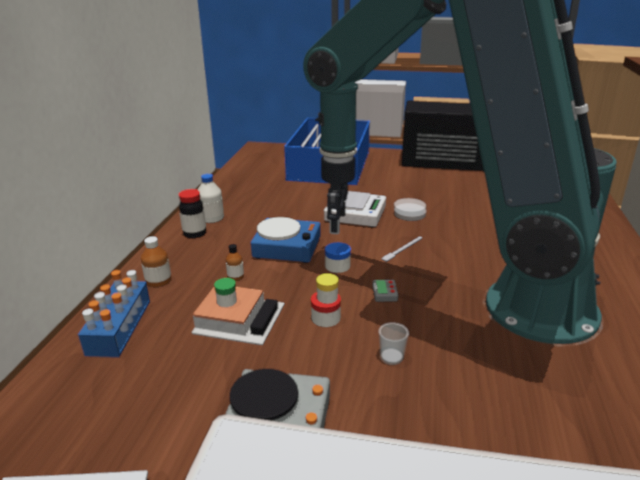

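The jaws are centred over the blue lid at (338,250).

```bash
python3 -m crank '{"travel":[[15,0,0],[20,0,0],[12,0,0],[0,0,0]],"dr":[[0,0,0],[0,0,0],[0,0,0],[0,0,0]]}' 85 40
python3 -m crank '{"travel":[[10,0,0],[12,0,0],[10,0,0],[5,0,0],[0,0,0]],"dr":[[0,0,0],[0,0,0],[0,0,0],[0,0,0],[0,0,0]]}' 85 40
python3 -m crank '{"travel":[[0,0,0],[0,0,0],[0,0,0],[0,0,0],[0,0,0],[0,0,0]],"dr":[[0,0,0],[0,0,0],[0,0,0],[0,0,0],[0,0,0],[0,0,0]]}' 50 40
python3 st.py
```

```text
time: 12.55
position: [457.1, -97.2, 61.9]
orientation: [-0.47, 1.57, 2.671]
ft_force: [-0.1, 0.1, -1.1]
gripper_width: 84.9
time: 13.05
position: [457.1, -97.4, 24.8]
orientation: [-0.44, 1.57, 2.701]
ft_force: [0.2, 0.4, -0.1]
gripper_width: 84.7
time: 13.65
position: [457.7, -97.7, 26.0]
orientation: [2.879, 1.57, -0.263]
ft_force: [-0.7, 0.9, 6.7]
gripper_width: 58.8
t 13.65 [457.7 -97.7  26. ] w 58.8 F [-0.7  0.9  6.7]
[[0.001, -0.0, -1.0], [-0.0, -1.0, 0.0], [-1.0, 0.0, -0.001]]
```

```bash
python3 -m crank '{"travel":[[-5,0,0],[-15,0,0],[-25,0,0],[-30,0,0],[-25,0,0],[-10,0,0],[0,0,0]],"dr":[[0,0,0],[0,0,0],[0,0,0],[0,0,0],[0,0,0],[0,0,0],[0,0,0]]}' 50 40
python3 -m crank '{"travel":[[0,12,-2],[0,25,-2],[0,35,-2],[0,35,-2],[0,35,-2],[0,35,-2],[0,35,-2],[0,35,-2],[0,25,0],[0,20,0],[0,0,0],[0,0,0]],"dr":[[0,0,0],[0,0,0],[0,0,0],[0,0,0],[0,0,0],[0,0,0],[0,0,0],[0,0,0],[0,0,0],[0,0,0],[0,0,0],[0,0,0]]}' 50 40
python3 - <<'E'
from h import *
for n in ("side","top"):
  p=camera(n); cv2.imwrite(f"pics/b2{n}.png",p["color"][:,:,::-1])
E
python3 st.py 473.5 -390 76
```

```text
time: 14.35
position: [458.3, -97.9, 136.5]
orientation: [2.814, 1.568, -0.328]
ft_force: [0.7, -0.4, -1.4]
gripper_width: 58.7
time: 15.55
position: [472.4, -389.1, 133.9]
orientation: [-0.927, 1.568, 2.213]
ft_force: [0.3, -0.3, -2.2]
gripper_width: 59.0
t 15.65 [ 472.7 -388.1  134.5] w 59.0 F [ 0.3  0.3 -1.1]
[[-0.001, 0.0, -1.0], [0.002, -1.0, -0.0], [-1.0, -0.002, 0.001]]
tool delta [58.5  2.  -0.9]
```

View pics/b2side.png

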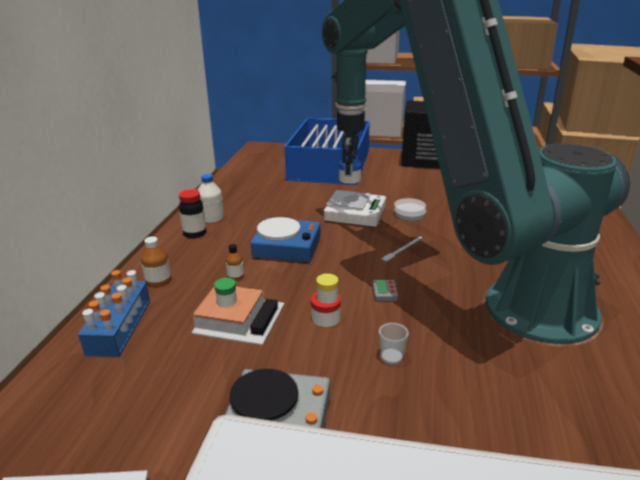

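The pot hangs level above the pan at about (349,173). I'll lower it.

```bash
python3 -m crank '{"travel":[[10,1,-1],[15,0,0],[15,0,0],[8,0,0],[4,0,0],[2,0,0],[0,0,0],[0,0,0]],"dr":[[0,0,0],[0,0,0],[0,0,0],[0,0,0],[0,0,0],[0,0,0],[0,0,0],[0,0,0]]}' 50 40
python3 -m crank '{"travel":[[1,0,0],[1,0,0],[0,0,0]],"dr":[[0,0,0],[0,0,0],[0,0,0]]}'
python3 -m crank '{"travel":[[1,0,0],[0,0,0]],"dr":[[0,0,0],[0,0,0]]}'
```

```text
time: 16.45
position: [474.6, -390.8, 81.8]
orientation: [2.393, 1.57, -0.749]
ft_force: [0.2, -0.1, -1.7]
gripper_width: 59.1
time: 16.75
position: [474.2, -390.5, 79.3]
orientation: [-1.716, 1.571, 1.426]
ft_force: [-0.4, -0.5, -1.4]
gripper_width: 59.2
time: 16.95
position: [474.2, -390.5, 78.2]
orientation: [-1.174, 1.571, 1.967]
ft_force: [-0.3, -0.5, -1.0]
gripper_width: 59.2
```

```bash
python3 -m crank '{"travel":[[1,0,0],[0,0,0]],"dr":[[0,0,0],[0,0,0]]}'
python3 -m crank '{"travel":[[1,0,0],[0,0,0]],"dr":[[0,0,0],[0,0,0]]}'
python3 -m crank '{"travel":[[0.7,0,0],[0,0,0]],"dr":[[0,0,0],[0,0,0]]}'
```

```text
time: 17.15
position: [474.1, -390.5, 77.1]
orientation: [-0.917, 1.57, 2.224]
ft_force: [-0.4, 0.6, -2.0]
gripper_width: 58.8
time: 17.35
position: [474.2, -390.5, 76.1]
orientation: [-0.94, 1.57, 2.201]
ft_force: [0.6, 0.5, -1.1]
gripper_width: 59.2
time: 17.55
position: [474.2, -390.5, 76.0]
orientation: [-1.389, 1.571, 1.752]
ft_force: [-2.5, 0.9, 2.6]
gripper_width: 59.4
```

```bash
python3 -m crank '{"travel":[[0,0,0],[0,0,0],[0,0,0],[0,0,0],[0,0,0]],"dr":[[0,0,0],[0,0,0],[0,0,0],[0,0,0],[0,0,0]]}' 78 40
python3 -m crank '{"travel":[[-5,0,0],[-15,0,0],[-30,0,0],[-30,0,0],[-10,-20,0],[0,-40,3],[0,-40,3],[0,-40,3],[0,-40,3],[0,-40,3],[0,-20,0],[0,0,0]],"dr":[[0,0,0],[0,0,0],[0,0,0],[0,0,0],[0,0,0],[0,0,0],[0,0,0],[0,0,0],[0,0,0],[0,0,0],[0,0,0],[0,0,0]]}' 85 40
python3 big.py m2 By; python3 st.py 443.6 109 110
```

```text
time: 18.05
position: [474.2, -390.6, 75.5]
orientation: [-1.012, 1.571, 2.129]
ft_force: [-0.9, 0.1, -0.3]
gripper_width: 78.3
time: 19.25
position: [457.5, -146.7, 165.1]
orientation: [-0.752, 1.568, 2.393]
ft_force: [0.3, -0.4, -0.8]
gripper_width: 85.0
blue_pot_mid ['ok', 'miss']
    [([474.9, -390.3, 75.2], 0.65)]
    []
yellow_pot_mid (array([443.5, 109.9,  72.2]), np.float64(0.23), [(598, 578), (409, 424)])
    [([444.5, 110.5, 71.0], 0.86)]
    [([443.4, 106.8, 73.0], 0.67)]
t 19.75 [ 459.3 -151.2  165.5] w 85.2 F [ 0.   0.3 -0. ]
[[-0.0, -0.001, -1.0], [0.0, -1.0, 0.001], [-1.0, -0.0, 0.0]]
tool delta [  55.5 -260.1   16.1]
```

View pics/m2side.png

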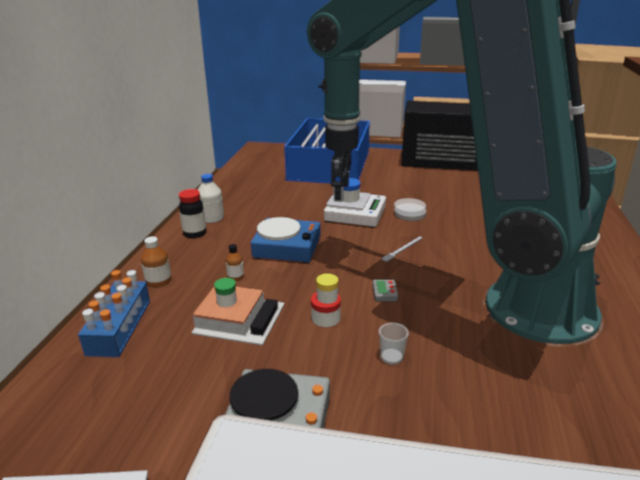

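View pics/m2top.png

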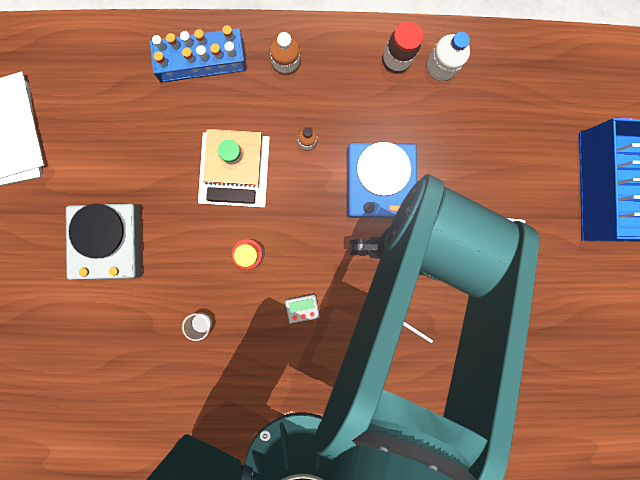

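Blue is on the pan and green on the copper. Next is yellow.

```bash
python3 -m crank '{"travel":[[0,-20,2],[0,-35,2],[0,-45,3],[0,-45,3],[0,-45,3],[0,-35,3],[0,-25,0],[10,-10,0],[25,0,0],[20,0,0],[0,0,0],[0,0,0]],"dr":[[0,0,0],[0,0,0],[0,0,0],[0,0,0],[0,0,0],[0,0,0],[0,0,0],[0,0,0],[0,0,0],[0,0,0],[0,0,0],[0,0,0]]}' 85 40
python3 - <<'E'
from h import *
for n in ("side","top"):
  p=camera(n); cv2.imwrite(f"pics/y1{n}.png",p["color"][:,:,::-1])
E
python3 st.py 443.6 109.3 69.5
```

```text
time: 20.95
position: [443.2, 108.8, 110.3]
orientation: [0.146, 1.569, -2.997]
ft_force: [0.1, 0.6, 1.2]
gripper_width: 85.2
t 21.05 [444.3 109.  111.3] w 84.9 F [-0.1 -0.3  0.4]
[[0.001, -0.001, -1.0], [0.0, -1.0, 0.001], [-1.0, -0.0, -0.001]]
tool delta [41.8 -0.3  0.7]
```

View pics/y1side.png

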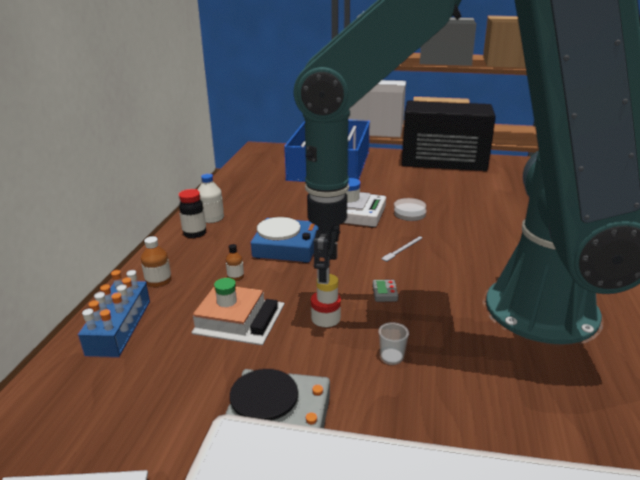

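The fingers straddle the yellow lid at (327,281).

```bash
python3 -m crank '{"travel":[[10,0,0],[12,0,0],[10,0,0],[8,0,0],[0,0,0]],"dr":[[0,0,0],[0,0,0],[0,0,0],[0,0,0],[0,0,0]]}' 85 40
python3 -m crank '{"travel":[[0,0,0],[0,0,0],[0,0,0],[0,0,0],[0,0,0],[0,0,0],[0,0,0],[0,0,0]],"dr":[[0,0,0],[0,0,0],[0,0,0],[0,0,0],[0,0,0],[0,0,0],[0,0,0],[0,0,0]]}' 30 40
python3 -m crank '{"travel":[[-5,0,0],[-15,0,0],[-25,0,0],[-25,0,0],[-15,0,0],[0,0,0]],"dr":[[0,0,0],[0,0,0],[0,0,0],[0,0,0],[0,0,0],[0,0,0]]}' 30 40
python3 st.py 489 406 90
```

```text
time: 21.55
position: [442.7, 109.4, 69.6]
orientation: [0.045, 1.569, -3.097]
ft_force: [-1.0, -0.2, 0.7]
gripper_width: 85.2
time: 22.35
position: [443.8, 109.5, 71.2]
orientation: [-2.963, 1.57, 0.178]
ft_force: [-1.1, -0.5, 5.9]
gripper_width: 41.0
time: 22.95
position: [445.0, 109.7, 157.7]
orientation: [-3.021, 1.566, 0.121]
ft_force: [0.4, 0.2, -0.8]
gripper_width: 40.8
t 22.95 [445.  109.7 157.7] w 40.8 F [ 0.4  0.2 -0.8]
[[0.005, -0.0, -1.0], [0.001, -1.0, 0.0], [-1.0, -0.001, -0.005]]
tool delta [  68.1 -296.3  -43.5]
```

```bash
python3 -m crank '{"travel":[[0,-12,-4],[0,-25,-4],[0,-35,-5],[0,-35,-5],[0,-35,-5],[0,-35,-5],[0,-35,-5],[0,-35,-5],[0,-29,-4],[0,-20,-2],[0,0,0],[0,0,0]],"dr":[[0,0,0],[0,0,0],[0,0,0],[0,0,0],[0,0,0],[0,0,0],[0,0,0],[0,0,0],[0,0,0],[0,0,0],[0,0,0],[0,0,0]]}' 30 40
python3 - <<'E'
from h import *
for n in ("side","top"):
  p=camera(n); cv2.imwrite(f"pics/y2{n}.png",p["color"][:,:,::-1])
E
python3 st.py 489 406 90.5
```

```text
time: 24.15
position: [486.4, 405.6, 153.9]
orientation: [0.607, 1.568, -2.533]
ft_force: [0.8, -0.1, -0.1]
gripper_width: 40.9
t 24.25 [486.7 404.5 154.5] w 41.2 F [ 0.1 -1.  -0.4]
[[-0.002, -0.001, -1.0], [-0.002, -1.0, 0.001], [-1.0, 0.002, 0.002]]
tool delta [64.  -1.6 -2.5]
```

View pics/y2side.png

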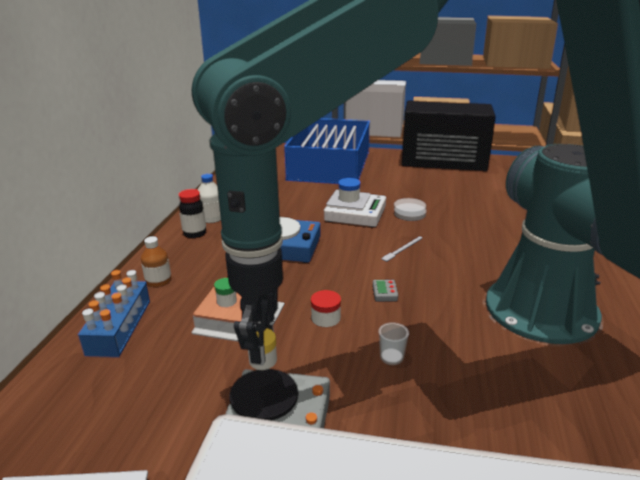

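The yellow pot is held upright above the platform at about (264,352).

```bash
python3 -m crank '{"travel":[[10,-1,-1],[15,0,0],[15,0,0],[10,0,0],[6,0,0],[3,0,0],[0,0,0],[0,0,0]],"dr":[[0,0,0],[0,0,0],[0,0,0],[0,0,0],[0,0,0],[0,0,0],[0,0,0],[0,0,0]]}' 30 40
python3 -m crank '{"travel":[[1,0,0],[0,0,0]],"dr":[[0,0,0],[0,0,0]]}'
python3 -m crank '{"travel":[[1,0,0],[0,0,0]],"dr":[[0,0,0],[0,0,0]]}'
python3 -m crank '{"travel":[[1,0,0],[0,0,0]],"dr":[[0,0,0],[0,0,0]]}'
```

```text
time: 25.05
position: [488.9, 406.7, 97.0]
orientation: [-2.476, 1.57, 0.665]
ft_force: [-0.3, 1.3, -0.8]
gripper_width: 41.0
time: 25.25
position: [488.8, 406.6, 96.1]
orientation: [-2.447, 1.57, 0.694]
ft_force: [1.5, 0.8, 0.0]
gripper_width: 40.9
time: 25.45
position: [488.6, 406.5, 94.7]
orientation: [-2.118, 1.571, 1.023]
ft_force: [0.7, 0.3, -1.4]
gripper_width: 41.0
time: 25.65
position: [488.5, 406.4, 93.5]
orientation: [0.112, 1.571, -3.03]
ft_force: [0.2, 0.6, -0.0]
gripper_width: 41.3
```

```bash
python3 -m crank '{"travel":[[1,0,0],[0,0,0]],"dr":[[0,0,0],[0,0,0]]}'
python3 -m crank '{"travel":[[1,0,0],[0,0,0]],"dr":[[0,0,0],[0,0,0]]}'
python3 -m crank '{"travel":[[0.7,0,0],[0,0,0]],"dr":[[0,0,0],[0,0,0]]}'
```

```text
time: 25.85
position: [488.5, 406.4, 92.5]
orientation: [0.043, 1.571, -3.099]
ft_force: [-0.1, -0.2, -0.3]
gripper_width: 40.8
time: 26.05
position: [488.5, 406.4, 91.5]
orientation: [0.085, 1.571, -3.057]
ft_force: [-0.5, 0.5, -1.2]
gripper_width: 41.1
time: 26.25
position: [488.6, 406.5, 91.3]
orientation: [-2.204, 1.571, 0.937]
ft_force: [-1.7, -0.7, 1.9]
gripper_width: 41.1
```

```bash
python3 -m crank '{"travel":[[0,0,0],[0,0,0],[0,0,0],[0,0,0],[0,0,0],[0,0,0]],"dr":[[0,0,0],[0,0,0],[0,0,0],[0,0,0],[0,0,0],[0,0,0]]}' 60 40
python3 -m crank '{"travel":[[-5,0,0],[-15,0,0],[-30,0,0],[-20,0,0],[-5,10,-10],[0,20,-30],[0,20,-30],[0,10,-30],[0,0,0]],"dr":[[0,0,0],[0,0,0],[0,0,0],[0,0,0],[0,0,0],[0,0,0],[0,0,0],[0,0,0],[0,0,0]]}' 85 40
python3 big.py m3 rYgB; python3 st.py 446 111 110
```

```text
time: 26.85
position: [488.6, 406.5, 90.9]
orientation: [-1.487, 1.571, 1.654]
ft_force: [-0.2, 1.4, 0.5]
gripper_width: 59.9
time: 27.75
position: [593.3, 343.6, 166.0]
orientation: [3.097, 1.567, -0.048]
ft_force: [-0.0, -0.2, -0.7]
gripper_width: 85.0
red_pot_mid (array([446.1, 111.1,  24.2]), np.float64(0.05), [(941, 970), (769, 759)])
    [([444.9, 112.8, 22.4], 0.64), ([469.4, -386.3, 73.7], 0.43)]
    [([447.8, 115.2, 25.8], 0.7)]
yellow_pot_mid (array([489.1, 405.5,  90.9]), np.float64(0.33), [(1030, 1006), (590, 595)])
    [([489.9, 407.5, 93.2], 0.9)]
    [([488.8, 407.3, 91.3], 0.84)]
green_pot_mid ['miss', 'ok']
    [([643.0, 143.9, 61.2], 0.64)]
    [([648.2, 144.2, 62.8], 0.71)]
blue_pot_mid (array([ 473.7, -392.9,   74.4]), np.float64(0.03), [(469, 483), (981, 1011)])
    [([489.2, 407.2, 90.3], 0.53), ([487.8, 407.7, 72.7], 0.16)]
    [([471.8, -391.9, 75.2], 0.8)]
t 28.65 [588.5 346.4 166. ] w 85.1 F [-0.4  0.6  0.3]
[[-0.0, -0.0, -1.0], [0.0, -1.0, 0.0], [-1.0, -0.0, 0.0]]
tool delta [ 55.9 235.5 142.4]
```

View pics/m3side.png

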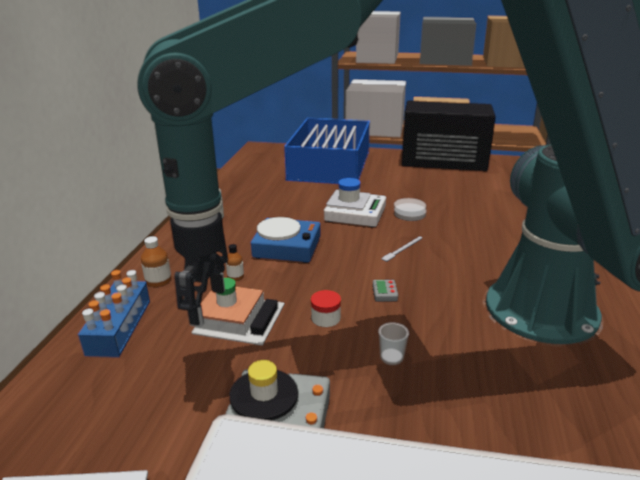

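View pics/m3top.png

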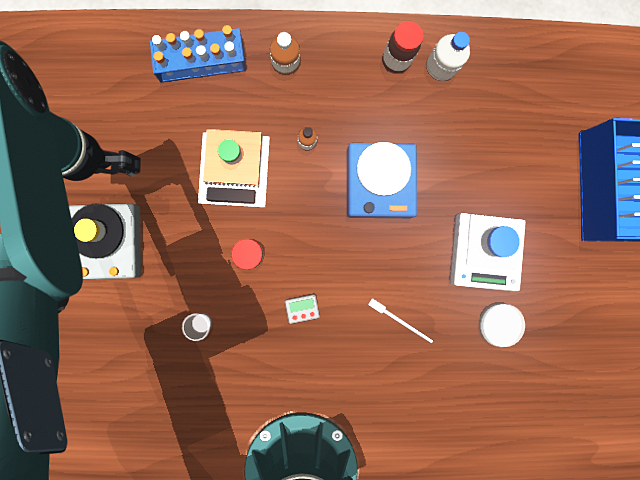

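All three placed pots stand well. Red is at (446,111), and its lid shows at (248,253) in the top view.

```bash
python3 -m crank '{"travel":[[0,17,10],[0,29,18],[0,36,22],[0,36,22],[0,36,22],[0,36,22],[0,26,16],[10,19,10],[25,0,0],[20,0,0],[0,0,0],[0,0,0]],"dr":[[0,0,0],[0,0,0],[0,0,0],[0,0,0],[0,0,0],[0,0,0],[0,0,0],[0,0,0],[0,0,0],[0,0,0],[0,0,0],[0,0,0]]}' 85 40
python3 - <<'E'
from h import *
for n in ("side","top"):
  p=camera(n); cv2.imwrite(f"pics/r1{n}.png",p["color"][:,:,::-1])
E
python3 st.py 446.1 111.1 26
```

```text
time: 29.85
position: [446.5, 111.4, 111.1]
orientation: [-0.07, 1.57, 3.071]
ft_force: [-0.3, 0.3, 0.3]
gripper_width: 84.9
t 29.95 [447.4 111.7 111.8] w 84.9 F [ 0.7 -0.4  0.3]
[[0.002, -0.0, -1.0], [0.0, -1.0, 0.0], [-1.0, -0.0, -0.002]]
tool delta [85.8  0.6  1.4]
```

View pics/r1side.png

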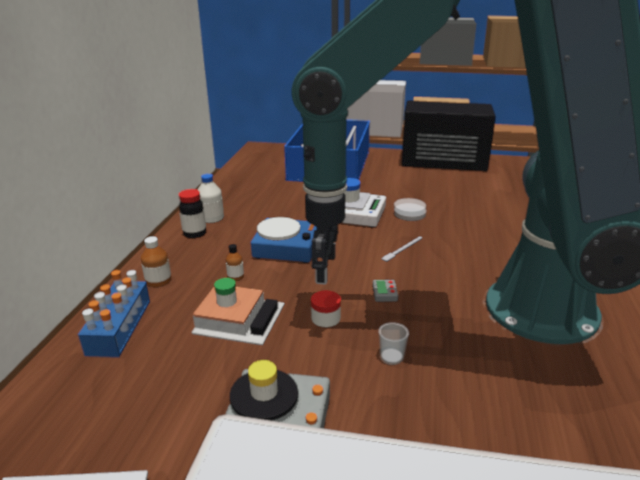

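The gripper is over red at (326,302).

```bash
python3 -m crank '{"travel":[[15,0,0],[20,0,0],[12,0,0],[0,0,0]],"dr":[[0,0,0],[0,0,0],[0,0,0],[0,0,0]]}' 85 40
python3 -m crank '{"travel":[[10,0,0],[12,0,0],[10,0,0],[6,0,0],[0,0,0]],"dr":[[0,0,0],[0,0,0],[0,0,0],[0,0,0],[0,0,0]]}' 85 40
python3 -m crank '{"travel":[[0,0,0],[0,0,0],[0,0,0],[0,0,0],[0,0,0],[0,0,0]],"dr":[[0,0,0],[0,0,0],[0,0,0],[0,0,0],[0,0,0],[0,0,0]]}' 50 40
python3 -m crank '{"travel":[[-5,0,0],[-15,0,0],[-25,0,0],[-35,0,0],[-35,0,0],[-20,0,0],[0,0,0]],"dr":[[0,0,0],[0,0,0],[0,0,0],[0,0,0],[0,0,0],[0,0,0],[0,0,0]]}' 50 40
python3 st.py 619 -159 88
```

```text
time: 30.35
position: [446.2, 111.6, 63.6]
orientation: [0.011, 1.57, -3.131]
ft_force: [0.7, 0.6, 0.2]
gripper_width: 85.0
time: 30.85
position: [446.1, 111.4, 25.4]
orientation: [0.003, 1.57, -3.139]
ft_force: [0.7, 0.2, -1.0]
gripper_width: 85.1
time: 31.45
position: [446.8, 111.5, 26.5]
orientation: [-2.935, 1.57, 0.207]
ft_force: [-0.9, -0.1, 6.3]
gripper_width: 58.8
time: 32.15
position: [448.6, 111.7, 163.8]
orientation: [-3.029, 1.564, 0.112]
ft_force: [0.6, 0.3, -1.3]
gripper_width: 58.7
t 32.15 [448.6 111.7 163.8] w 58.7 F [ 0.6  0.3 -1.3]
[[0.006, -0.0, -1.0], [0.001, -1.0, 0.0], [-1.0, -0.001, -0.006]]
tool delta [  76.7  270.7 -170. ]
```

```bash
python3 -m crank '{"travel":[[0,12,-8],[0,22,-14],[0,32,-20],[0,32,-21],[0,32,-21],[0,32,-21],[0,32,-21],[0,32,-20],[0,26,-16],[0,18,-10],[0,0,0],[0,0,0]],"dr":[[0,0,0],[0,0,0],[0,0,0],[0,0,0],[0,0,0],[0,0,0],[0,0,0],[0,0,0],[0,0,0],[0,0,0],[0,0,0],[0,0,0]]}' 50 40
python3 - <<'E'
from h import *
for n in ("side","top"):
  p=camera(n); cv2.imwrite(f"pics/r2{n}.png",p["color"][:,:,::-1])
E
python3 st.py 619 -159 88
```

```text
time: 33.35
position: [617.0, -159.1, 158.6]
orientation: [-0.415, 1.567, 2.725]
ft_force: [0.2, 0.2, -2.1]
gripper_width: 59.0
t 33.45 [ 616.9 -157.9  159.5] w 59.1 F [ 0.4 -0.7 -1.6]
[[-0.003, -0.0, -1.0], [0.001, -1.0, 0.0], [-1.0, -0.001, 0.003]]
tool delta [71.5  1.2 -2.3]
```

View pics/r2side.png

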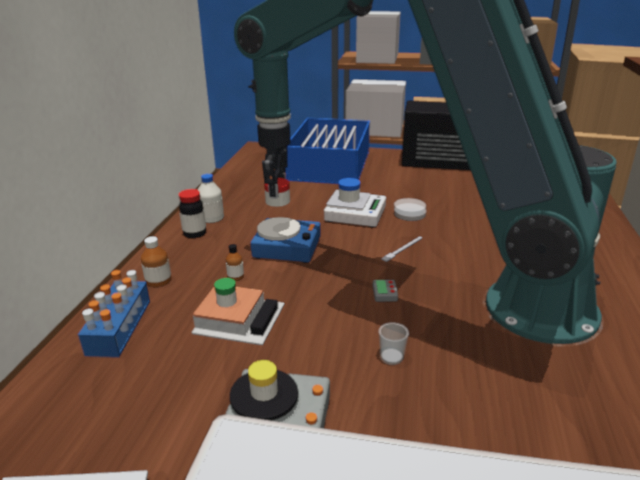

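Red hangs upright above the plate at (277,193).

```bash
python3 -m crank '{"travel":[[10,1,-1],[18,0,0],[18,0,0],[10,0,0],[6,0,0],[3,0,0],[0,0,0],[0,0,0]],"dr":[[0,0,0],[0,0,0],[0,0,0],[0,0,0],[0,0,0],[0,0,0],[0,0,0],[0,0,0]]}' 50 40
python3 -m crank '{"travel":[[1,0,0],[0,0,0]],"dr":[[0,0,0],[0,0,0]]}'
python3 -m crank '{"travel":[[1,0,0],[0,0,0]],"dr":[[0,0,0],[0,0,0]]}'
python3 -m crank '{"travel":[[1,0,0],[0,0,0]],"dr":[[0,0,0],[0,0,0]]}'
```

```text
time: 34.25
position: [619.9, -159.8, 96.5]
orientation: [2.861, 1.57, -0.281]
ft_force: [0.2, 0.8, -2.1]
gripper_width: 59.3
time: 34.45
position: [619.6, -159.7, 95.3]
orientation: [2.912, 1.57, -0.23]
ft_force: [0.3, -1.0, -1.7]
gripper_width: 59.0
time: 34.65
position: [619.3, -159.6, 93.9]
orientation: [-1.814, 1.571, 1.327]
ft_force: [-0.6, -0.1, -2.4]
gripper_width: 58.7
time: 34.85
position: [619.2, -159.6, 92.8]
orientation: [-0.67, 1.571, 2.471]
ft_force: [-0.1, 0.5, -0.9]
gripper_width: 58.7
```

```bash
python3 -m crank '{"travel":[[1,0,0],[1,0,0],[1,0,0],[0,0,0]],"dr":[[0,0,0],[0,0,0],[0,0,0],[0,0,0]]}'
python3 -m crank '{"travel":[[1,0,0],[0,0,0]],"dr":[[0,0,0],[0,0,0]]}'
python3 -m crank '{"travel":[[0.7,0,0],[0,0,0]],"dr":[[0,0,0],[0,0,0]]}'
```

```text
time: 35.25
position: [619.2, -159.6, 89.7]
orientation: [-0.489, 1.57, 2.652]
ft_force: [1.1, 0.0, -1.2]
gripper_width: 59.1
time: 35.45
position: [619.3, -159.6, 88.8]
orientation: [-0.837, 1.571, 2.304]
ft_force: [-0.5, -0.9, -0.6]
gripper_width: 59.0
time: 35.65
position: [619.4, -159.6, 88.6]
orientation: [-2.709, 1.571, 0.432]
ft_force: [-0.5, 0.6, 2.4]
gripper_width: 59.0
```

Contact. I'll release, retreat clear and check everything.

```bash
python3 -m crank '{"travel":[[0,0,0],[0,0,0],[0,0,0],[0,0,0],[0,0,0]],"dr":[[0,0,0],[0,0,0],[0,0,0],[0,0,0],[0,0,0]]}' 78 40
python3 -m crank '{"travel":[[-5,0,0],[-15,0,0],[-30,0,0],[-30,0,0],[-20,0,0],[0,-20,20],[0,-35,30],[0,-35,30],[0,-35,30],[0,-25,20],[0,0,0],[0,0,0]],"dr":[[0,0,0],[0,0,0],[0,0,0],[0,0,0],[0,0,0],[0,0,0],[0,0,0],[0,0,0],[0,0,0],[0,0,0],[0,0,0],[0,0,0]]}' 85 40
python3 big.py m4 RYgB; python3 st.py
python3 - <<'E'
from h import *
for n in ("side","top"):
    p=camera(n)
    for q in ("amber_bottle_mid","beaker_mid"): print(n,q,[(r["position"],r["conf"]) for r in finder.pinpoint(p,q)[:1]])
E
```

```text
time: 36.15
position: [619.3, -159.6, 88.2]
orientation: [-1.445, 1.571, 1.697]
ft_force: [0.9, -0.5, 0.8]
gripper_width: 78.1
time: 37.35
position: [490.0, -9.3, 189.6]
orientation: [2.924, 1.568, -0.217]
ft_force: [1.2, -0.2, 0.6]
gripper_width: 84.9
red_pot_mid (array([ 626.8, -166.5,   83.6]), np.float64(2.19), [(648, 625), (632, 944)])
    [([614.6, -157.3, 87.7], 0.62)]
    [([619.6, -157.8, 87.3], 0.61)]
yellow_pot_mid (array([489.2, 405.8,  92. ]), np.float64(0.46), [(947, 1008), (594, 597)])
    [([491.0, 409.4, 92.1], 0.94)]
    [([485.4, 407.9, 94.3], 0.95)]
green_pot_mid (array([648.5, 144.6,  62.2]), np.float64(0.15), [(557, 570), (492, 474)])
    [([644.6, 144.0, 59.8], 0.85)]
    [([646.4, 144.4, 62.2], 0.67)]
blue_pot_mid (array([ 473.1, -392.2,   74.8]), np.float64(0.07), [(479, 484), (1036, 1012)])
    [([474.9, -392.1, 75.0], 0.78), ([646.4, 146.5, 61.9], 0.38)]
    [([475.8, -389.2, 51.7], 0.45)]
t 38.25 [489.4  -9.5 188.2] w 85.0 F [ 0.2 -0.8 -0.5]
[[-0.0, -0.0, -1.0], [0.0, -1.0, 0.0], [-1.0, -0.0, 0.0]]
side amber_bottle_mid [([683.8, -5.2, 41.4], 0.7)]
side beaker_mid [([302.4, 205.5, 30.3], 0.74)]
top amber_bottle_mid [([685.6, -6.8, 45.1], 0.64)]
top beaker_mid []
```

View pics/m4side.png

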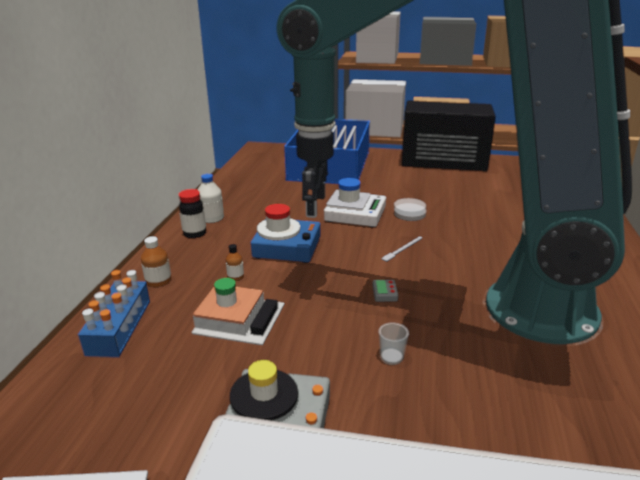

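View pics/m4top.png

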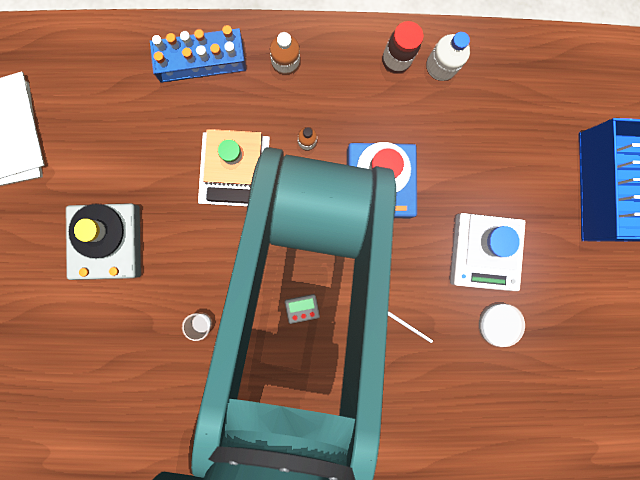

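```bash
python3 -c "
from workcell import order
print(order.finish_job())"
```

```text
the job is handed in; nothing more can be done
None
```

I took both piles apart, and each pot now stands upright on its own instrument. The order was green to the cooling block, blue to the balance, yellow to the shaker and red to the stirrer. I lowered each pot in steps of about 1 mm until light contact (2–5 N at the wrist), then released it. The job was handed in at about 38 s on the robot's clock, with the arm clear of everything.

**Last checks:**
- **Pot positions:** In the final pictures every pot is upright at the expected height. The two-view fits put green, blue and yellow within about 5 mm of their instrument centres. The cooling block's own centre is only known to about 2–3 mm.
- **Disagreement on red:** The two-view fit for red, (627, -166, 84), is unreliable because its top-view outline was about a third smaller than the pot should show. Both direct network readings, (615…620, -158, 87), and the release pose, (619, -160), put it on the centre of the stirrer plate, as the pictures do.
- **Things left alone:** The amber bottle reads within 3 mm of where it started. The beaker reads in place from the side camera and looks unmoved in the top picture, though the last top-view network search missed it.

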